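Switch on the colony counter and register a touch on the dish

ROBOT

A 7-joint arm with a two-finger parallel gripper is mounted at the origin on the work surface. World frame = base frame: x ahead of the robot, y to its left, z up, the work surface at z = 0. Lengths are in m, angles in degrees, forces in N, time in s.
With the tool pointing down it reaches from about 0.4 to 0.85 m from the base axis. Payload 10.4 kg.
Tool frame: the origin (TCP) lies at the very end of the fingers, on their centre line; the grasp point (between the pads) lies ctrl.tcp_to_grasp behind it (ctrl.tcp_to_grasp is the distance from the TCP to the grasp point, in m); z points along the fingers, y is the line along which they close (so a half turn about z gives the same grasp; the last joint's range is limited). The gripper opens to 85 mm and grips with 20 to 120 N. Pads are 22 mm wide; open, the fingers measure 114 mm over their backs; the gripper's body (76 mm by 85 mm) begins 54 mm behind the grasp point. The pads swing forward as they close: fully open they stand 13 mm farther back than shut.
Start: joints at [70.096, 19.034, -3.707, 83.658, 1.238, 77.344, -5.071], TCP at [0.199, -0.592, 0.231] pointing down, gripper open.
Joint ranges: [-148.97, 148.97], [-28.65, 121.19], [-84.17, 76.75], [9.2, 138.47], [-72.65, 252.65], [3.7, 117.97], [-149.18, 149.18]. Speed limits (degrees/s): [127.2, 127.2, 159.86, 159.86, 180, 180, 180].

INTERFACE

Orientations are given as [roll, pitch, yaw] about the fixed x, y, z axes, in that order (R = Rz(yaw) Ry(pitch) Rx(roll)).
In Python, from bench import ctrl, vision, ticket gives the robot as it stands.
- The arm moves only by the shell command python3 -m jog 'ROWS' [FORCE]. ROWS is JSON, a list of rows, each a list of 7 numbers: the shift along the tool's x, y, z in m, then the turn, a rotation vector about the tool's x, y, z in rad, then the opening, from 0 (shut) to 1 (fully open). In form: [[x, y, z, wx, wy, wz, jaw], ...]. A call has 1 to 10 rows; each row is the pose to reach, as a shift and turn from the pose commanded when the call began, along the tool's axes at that moment; what a row does not reach only later rows make up. A row lasts 1/12 s, in which the tool goes at most 41.7 mm and 7.16 degrees, less where a joint would pass 70% of its speed; a pose out of reach is approached as far as the arm can. A call with a gripper value outside its range is refused whole. The fingers move at their own pace and stop on an object; FORCE is the grip in N (left out, the last holds). Time passes only in rows, so rows that repeat a pose let the fingers close. It gives the time, the measured TCP pose, the force, the opening and the grip force at its end, in the units of the state.
- ctrl.read_state(): the state, without advancing time (a new reading comes with each control period).
- vision.read_camera(name): name is "scene" or "top" or "wrist"; returns (picture, depth): 480x640x3 uint8, blue, green, red; 480x640 float32, m along the optical axis (not along the pixel's ray), 0 where there is no reading.
- vision.camera_info(name): a dict with "fx", "fy", "cx", "cy" (pixels), "rvec" (rotation vector, rad) and "tvec" (3), from world to camera coordinates, as OpenCV has them. Camera axes: x right, y down, z forward; pixel columns grow to the right and rows downward; lengths in m; the calibration is good to about 2 mm. A picture is of the moment at which its call begins: read the wrist's pose just before it. camera_info takes no time and is no camera call; for the wrist camera it gives the pose at the moment of the call.
- ticket.close_job(): hands the job in; it is judged then, once.
Trained networks look in the newest picture that a camera, given by its name, has taken for a name from the list of things; names that differ only in an ending like _2 or _b are one class to them, and where a whole thing is asked for, a point or a joint stands for the part that bears it (a point fixed in the world has none). Each returns a list of dicts, best first, with "confidence" (0 to 1); they miss things now and then, are a little off and sometimes report something else, mostly with a low value. They report only what shows in the picture. A call takes as long as a camera call. They do not tell look-alikes from the thing itself.
- vision.cut_out(camera, name): "mask" (480x640 bool, what is visible of it) and "uv" ([column, row] in pixels, amid what is visible of it).
- vision.tip_of(camera, name): "uv" ([column, row] in pixels: a listed point, or the origin of a listed thing).
The state is a dict: "time_s": time; "q": joint angles; "joint_vel": joint speeds; "tau": joint torques, N m; "position": TCP position; "tool_rot": TCP orientation; "contact_force": force on the tool from outside, world axes, zero at the start; "torque": the same for the moment, N m; "width": finger opening in m; "gripper_force": force on a finger pad.
Only numpy, scipy, OpenCV 4.12 (cv2) and the standard library are available. Lean on these libraries where they do the work, as an engineer would, in place of code of your own. Each camera call takes 0.05 s, during which the arm holds its last target. There are 200 camera calls.

TASK

Put the colony counter into service: first switch on the mains by pressing the raised end of the large rocker fully down, then switch on the lamp by pressing the raised end of the small rocker fully down, and last press down on the lid of the petri dish until the touch pad under it is fully down, then let it come back up. Only press with the fingertips: the dish stays on its pad and is not lifted, the round zero key must not be pressed, and the bottle, the stack of plates and the pen are left where they stand.

Things in the scene. Friction and masses are not known exactly. Their poses are not given: they have to be found in the camera images.
- console: Colony counter: fixed white casing 260 (x) x 290 (y) x 50 mm high. Origin: centre of its underside; its x points away from the robot. On top: a row of three controls along y (large rocker, small rocker, round key, in varying order) at x = -70 mm, 88 mm apart, each on a light grey plate 84 x 64 x 8 mm, and the round touch stage with the dish at x = +55 mm. All share the casing's yaw
- mains (a joint): Angle (rad) of the LARGE black rocker (mains): flat bar 64 mm along the casing's x, 36 wide, 10 thick, tilting about a pin at its middle, 70 mm above the bench. Starts -0.22 to -0.14 = off, the end nearest the robot raised; +0.22 (stop) = on, that end fully down; on above 0.12. Stiff (about 3 N at its end); stays where it is left
- mains_near (a point): Middle of the top edge of the large rocker's near end (the raised end when off), 32 mm from the pin towards the robot; moves with the rocker; at 85 mm above the bench when raised, 72 mm when fully down. Press on it or up to 12 mm inward of it
- lamp (a joint): Angle (rad) of the SMALL black rocker, the lamp switch: a flat bar 46 mm long (along the casing's x), 20 mm wide, 10 mm thick, pin 70 mm above the bench; values as for the large rocker, about 2 N at its end
- lamp_near (a point): Middle of the top edge of the small rocker's near end (the raised end when off), 23 mm from the pin towards the robot; moves with the rocker; about 84 mm above the bench when raised, 74 mm when fully down. Press on it or up to 6 mm inward of it
- dish: Loose clear petri dish with its lid on and tan agar, 90 mm across, 16 mm high, 45 g, lying on the black touch pad. Origin at the centre of its underside (69 mm above the bench); the middle of the lid is 16 mm above the origin. Press near the middle
- pad (a joint): Downward travel (m) of the sprung round black touch pad, 112 mm across, under the dish: 0 at rest, 0.005 at its stop; counts as pressed above 0.0038. Begins to move at about 2 N and is fully down at 6 N; springs back when let go
- zero (a joint): Downward travel (m) of the round black zero key, 29 mm across, beside the rockers: 0 at rest, 0.005 at its stop, full at 5 N. Not to be pressed
- zero_top (a point): Middle of the round zero key's top face, 76 mm above the bench
- bottle: Loose glass bottle with blue cap, 66 mm across, 140 mm high, beside the counter. Origin at the centre of its underside
- plates: Loose stack of five taped dark red agar plates, 90 mm across, 80 mm high, on the other side of the counter. Origin at the centre of its underside
- pen: Loose white marker pen with black cap, 125 mm long, 15 mm thick, lying on the bench beside the counter. Origin at its middle, on its underside, x axis along the pen
Not all that is in view belongs to the job. Leave any red or turquoise look-alike of the dish alone.

How it is judged (in metres and radians):
On the way, in this order (a step that is already met when the one before it is completed fails the run):
1. the large rocker is on while the small one is still off (value of joint mains above 0.12 rad and value of joint lamp below 0.05 rad), for 0.1 s.
2. the small rocker is on too (value of joint each of mains, lamp above 0.12 rad), for 0.1 s.
3. the fingers press the dish and its pad is fully down (value of joint pad above 0.0038 m and contact force between the fingers and dish above 1 N), for 0.05 s.
At the end, for the whole second after the job is handed in: Both rockers are on (above 0.12 rad), the pad and the zero key are up again (within 1 mm), the dish lies flat and at rest within 15 mm of its starting place, and the bottle, plates and pen are within 20 mm of theirs (all of step 2 and value of joint each of pad, zero below 0.001 m and distance of dish from where it was at the start of the episode below 0.015 m and angle between dish's own z axis and vertical below 0.1 rad and linear speed of dish below 0.02 m/s and distance of each of bottle, plates, pen from where it was at the start of the episode below 0.02 m); the robot touches nothing.
It fails at once if the small rocker is switched on while the large one is off (value of joint lamp above 0.06 rad and value of joint mains below 0.1 rad).
It fails at once if the dish's pad is pressed before both rockers are on (value of joint pad above 0.002 m and value of joint any of lamp, mains below 0.1 rad).
It fails at once if the round zero key is pressed (value of joint zero above 0.0025 m).
It fails at once if the dish is lifted, carried off or tipped (distance of dish from where it was at the start of the episode above 0.015 m or angle between dish's own z axis and vertical above 0.15 rad).
It fails at once if a bystander is disturbed (distance of any of bottle, plates, pen from where it was at the start of the episode above 0.02 m).
It also fails if it takes over 42 s, if anything falls off the work surface, if the arm or the gripper's body presses on something with over 40 N, if the wrist force passes 120 N, or if a joint passes its speed limit or range.

## Working session

There is one attempt and no reset: what is moved stays moved. The work goes in short steps, Python scripts to look and compute and a shell command to move; the robot and the scene stay as the last step left them, time stands still between calls to the robot, and variables do not carry over. Pictures are saved under pics/ and viewed, at most 10 in all, crops included, and the job is handed in when it is done.

```bash
mkdir -p pics; cat > h.py <<'E'
import numpy as np, cv2
from scipy.spatial.transform import Rotation as R
from bench import ctrl, vision, ticket
def ray(cam,uv):
    i=vision.camera_info(cam); M=cv2.Rodrigues(np.array(i["rvec"],float))[0]; t=np.array(i["tvec"],float).ravel()
    d=M.T@np.array([(uv[0]-i["cx"])/i["fx"],(uv[1]-i["cy"])/i["fy"],1.]); return -M.T@t,d
def atz(cam,uv,z):
    c,d=ray(cam,uv); return c+d*(z-c[2])/d[2]
def atdepth(cam,uv,D):
    c,d=ray(cam,uv); p=D[int(uv[1])-2:int(uv[1])+3,int(uv[0])-2:int(uv[0])+3]; p=p[p>0]
    return c+d*np.median(p) if len(p) else None
def delta(target):
    s=ctrl.read_state(); r=R.from_euler('xyz',s["tool_rot"],degrees=True)
    return r.inv().apply(np.array(target)-s["position"])
E
python3 - <<'E'
from h import *
np.set_printoptions(precision=4,suppress=True)
s=ctrl.read_state(); print(s["time_s"],s["position"],s["tool_rot"],s["width"],ctrl.tcp_to_grasp)
for cam in ("top","scene"):
    im,D=vision.read_camera(cam); cv2.imwrite(f"pics/{cam}.png",im)
    for n,z in (("mains_near",.085),("lamp_near",.084),("zero_top",.076),("dish",.069),("console",0),("bottle",0),("plates",0),("pen",0)):
        for r in vision.tip_of(cam,n)[:2]:
            print(cam,n,round(r["confidence"],2),np.round(r["uv"]),atz(cam,r["uv"],z),atdepth(cam,r["uv"],D))
E
```

```text
0.0 [ 0.1993 -0.592   0.2305] [-179.922     0.0045   18.6121] 0.08511474260233007 0.0187
top mains_near 0.65 [270. 292.] [0.4659 0.1349 0.085 ] [0.4659 0.1351 0.0824]
top lamp_near 0.69 [312. 275.] [0.4982 0.0586 0.084 ] [0.4983 0.0587 0.0821]
top zero_top 0.6 [357. 254.] [ 0.5396 -0.0237  0.076 ] [ 0.5396 -0.0237  0.0762]
top dish 0.93 [237. 116.] [0.7994 0.2107 0.069 ] [0.8171 0.2195 0.0161]
top dish 0.89 [304. 119.] [0.7971 0.0821 0.069 ] [0.8145 0.084  0.0165]
top console 0.85 [306. 235.] [0.5807 0.0741 0.    ] [0.5744 0.0726 0.0593]
top bottle 0.59 [198. 246.] [0.554  0.2901 0.    ] [0.5456 0.2661 0.1045]
top plates 0.81 [416. 164.] [ 0.7299 -0.1445  0.    ] [ 0.7104 -0.1303  0.079 ]
top pen 0.58 [420. 238.] [ 0.5802 -0.1531  0.    ] [ 0.5786 -0.1503  0.0147]
scene mains_near 0.9 [389. 231.] [0.4614 0.134  0.085 ] [0.3922 0.1014 0.0016]
scene lamp_near 0.71 [345. 222.] [0.4957 0.0487 0.084 ] [0.4695 0.0325 0.0507]
scene zero_top 0.65 [201. 273.] [ 0.7712 -0.0989  0.076 ] [ 0.7634 -0.1096  0.0594]
scene zero_top 0.58 [308. 220.] [ 0.5314 -0.0219  0.076 ] [ 0.5317 -0.0216  0.0764]
scene dish 0.92 [313. 401.] [0.8464 0.2324 0.069 ] [0.8264 0.2181 0.0167]
scene dish 0.89 [398. 393.] [0.7479 0.3373 0.069 ] [0.7227 0.3293 0.0177]
scene bottle 0.78 [426. 323.] [0.5531 0.2911 0.    ] [0.5859 0.3007 0.0497]
scene plates 0.77 [202. 273.] [ 0.7337 -0.1465  0.    ] [ 0.7616 -0.1082  0.0591]
scene pen 0.64 [245. 229.] [ 0.5856 -0.158   0.    ] [ 0.5887 -0.1548  0.005 ]
```

View pics/top.png

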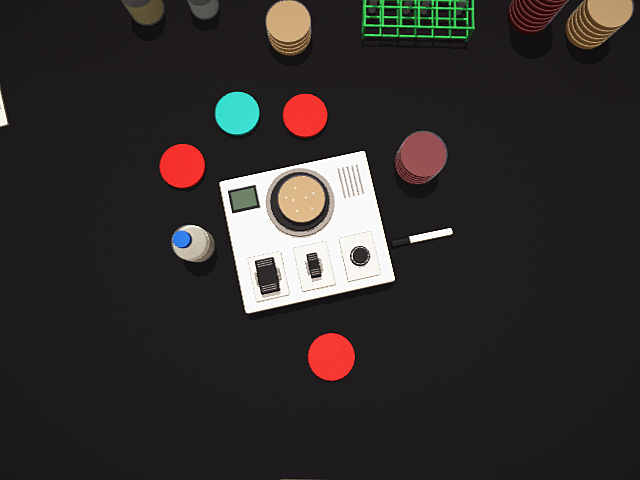

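View pics/scene.png

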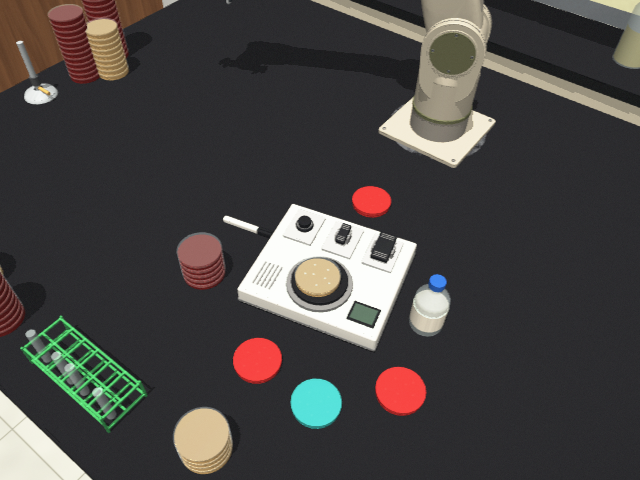

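Top view: large rocker at (267,276), small rocker (314,264), zero key (360,256), dish on its stage (301,199). The net's "dish" hits are red and turquoise look-alikes. I'll fit the casing and dish by colour.

```bash
cat > m.py <<'E'
from h import *
np.set_printoptions(precision=4,suppress=True)
im=cv2.imread("pics/top.png"); hsv=cv2.cvtColor(im,cv2.COLOR_BGR2HSV)
w=((hsv[...,1]<40)&(hsv[...,2]>170)).astype(np.uint8)
n,l,st,c=cv2.connectedComponentsWithStats(cv2.morphologyEx(w,cv2.MORPH_CLOSE,np.ones((3,3))))
k=1+np.argmax(st[1:,4]); ct=max(cv2.findContours((l==k).astype(np.uint8),0,1)[0],key=cv2.contourArea)
b=cv2.boxPoints(cv2.minAreaRect(ct)); P=np.array([atz("top",p,.05) for p in b])
print("corners\n",P); C=P.mean(0); e=[P[1]-P[0],P[2]-P[1]]; print([np.linalg.norm(x) for x in e])
a=e[np.argmin([np.linalg.norm(x) for x in e])][:2]; a=a/np.linalg.norm(a)*np.sign(a[0]); y=np.array([-a[1],a[0]])
print("centre",C,"yaw",np.degrees(np.arctan2(a[1],a[0])))
for nm,u,v in (("mains_near",-.1015,.088),("lamp_near",-.0925,0),("zero",-.07,-.088),("dish",.055,0)): print(nm,C[:2]+a*u+y*v)
t=((hsv[...,0]>8)&(hsv[...,0]<22)&(hsv[...,1]>60)&(hsv[...,2]>120)).astype(np.uint8)
n,l,st,c=cv2.connectedComponentsWithStats(t)
for i in range(1,n):
    if st[i,4]>400: print("tan",c[i],st[i],atz("top",c[i],.078))
E
python3 m.py
```

```text
corners
 [[ 0.6736  0.2476  0.05  ]
 [ 0.7459 -0.0379  0.05  ]
 [ 0.494  -0.0965  0.05  ]
 [ 0.4257  0.1818  0.05  ]]
[np.float64(0.29449750643273526), np.float64(0.2586156533147686)]
centre [0.5848 0.0738 0.05  ] yaw 13.089704955642947
mains_near [0.466  0.1365]
lamp_near [0.4947 0.0528]
zero [ 0.5365 -0.0278]
dish [0.6384 0.0862]
tan [288.0525  23.5653] [ 266    0   45   53 1677] [0.9835 0.1181 0.078 ]
tan [610.0434  11.527 ] [ 587    0   46   28 1036] [ 1.0243 -0.5085  0.078 ]
tan [586.0049  28.3415] [568   2  51  45 407] [ 0.9886 -0.4604  0.078 ]
tan [301.0209 198.6492] [ 278  176   47   46 1676] [0.6401 0.0834 0.078 ]
```

```bash
python3 -m jog '[[0.377,-0.179,0,0,0,0.087,0],[0.377,-0.179,0,0,0,0.087,0],[0.377,-0.179,0,0,0,0.087,0],[0.377,-0.179,0,0,0,0.087,0],[0.377,-0.179,0,0,0,0.087,0],[0.377,-0.179,0,0,0,0.087,0],[0.377,-0.179,0,0,0,0.087,0],[0.377,-0.179,0,0,0,0.087,0],[0.377,-0.179,0,0,0,0.087,0],[0.377,-0.179,0,0,0,0.087,0]]'
python3 -c "
from h import *
print(delta([0.44,0.09,0.23]))"
```

```text
time_s: 1.73
position: [0.5003, -0.3013, 0.2317]
tool_rot: [180.0, -0.0, 13.6]
contact_force: [0.8, -1.1, 0.7]
width: 0.0003
gripper_force: 0.0
[ 0.03342454 -0.39451395  0.00142911]
```

```bash
python3 -m jog '[[0.033,-0.394,0,0,0,0,0],[0.033,-0.394,0,0,0,0,0],[0.033,-0.394,0,0,0,0,0],[0.033,-0.394,0,0,0,0,0],[0.033,-0.394,0,0,0,0,0],[0.033,-0.394,0,0,0,0,0],[0.033,-0.394,0,0,0,0,0],[0.033,-0.394,0,0,0,0,0],[0.033,-0.394,0,0,0,0,0],[0.033,-0.394,0,0,0,0,0]]'
python3 - <<'E'
from h import *
np.set_printoptions(precision=4,suppress=True)
cam="wrist"
im,D=vision.read_camera(cam); cv2.imwrite("pics/w1.png",im)
for n,z in (("mains_near",.085),("lamp_near",.084),("zero_top",.076)):
    for r in vision.tip_of(cam,n)[:2]:
        print(n,round(r["confidence"],2),np.round(r["uv"]),atz(cam,r["uv"],z),atdepth(cam,r["uv"],D))
for t in ([.472,.138,.1],[.498,.054,.1]): print(delta(t))
E
```

```text
time_s: 2.57
position: [0.4372, 0.0929, 0.2319]
tool_rot: [-180.0, -0.1, 13.9]
contact_force: [0.5, 0.9, 0.0]
width: 0.0
gripper_force: 0.0
mains_near 0.55 [266. 179.] [0.4645 0.1347 0.085 ] [0.4609 0.137  0.0594]
lamp_near 0.68 [380. 164.] [0.4984 0.0461 0.084 ] [0.4984 0.0459 0.0831]
lamp_near 0.33 [266. 176.] [0.467  0.1331 0.084 ] [0.4637 0.1353 0.0598]
zero_top 0.73 [487. 134.] [ 0.5406 -0.0335  0.076 ] [ 0.5405 -0.0331  0.0768]
zero_top 0.7 [138.  32.] [0.548  0.2463 0.076 ] [0.5488 0.2489 0.0705]
[ 0.0444 -0.0409  0.1314]
[0.0498 0.0469 0.1315]
```

View pics/w1.png

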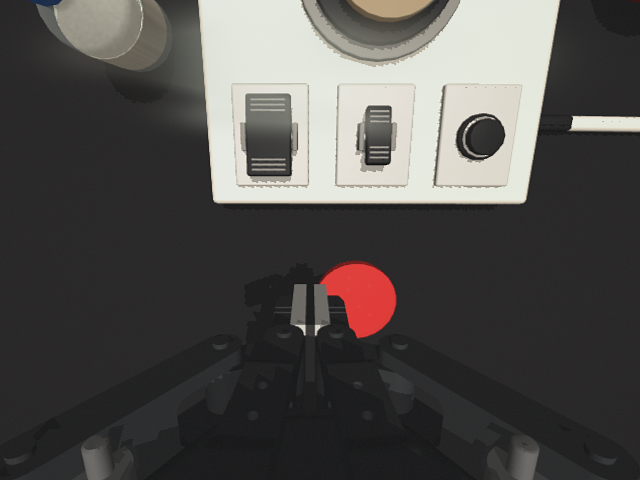

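Wrist view: large rocker near edge at (269,176), small one at (377,164), zero key at (481,136), all clear of each other; this agrees with the top view. Going above the large rocker.

```bash
python3 -m jog '[[0.041,-0.0375,0,0,0,0,0],[0.041,-0.0375,0.02,0,0,0,0],[0.041,-0.0375,0.06,0,0,0,0],[0.041,-0.0375,0.1,0,0,0,0],[0.041,-0.0375,0.135,0,0,0,0],[0.041,-0.0375,0.135,0,0,0,0],[0.041,-0.0375,0.135,0,0,0,0]]'
python3 - <<'E'
from h import *
im,D=vision.read_camera("wrist"); cv2.imwrite("pics/w2.png",im); print(ctrl.read_state()["position"], delta([.4695,.134,.071]))
E
```

```text
time_s: 3.35
position: [0.4688, 0.1326, 0.0957]
tool_rot: [-180.0, 0.2, 13.5]
contact_force: [-0.2, 0.1, 1.5]
width: -0.0002
gripper_force: 0.0
[0.47019518 0.13331801 0.09751142] [-0.0005228  -0.00082146  0.02651142]
```

View pics/w2.png

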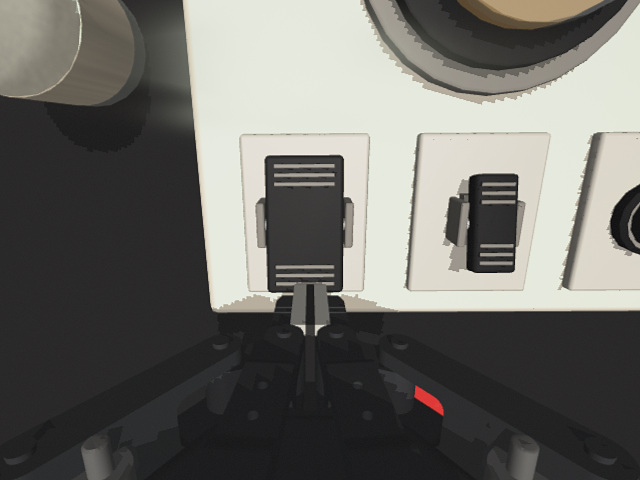

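The fingertips (310,284) hang over the near end of the large rocker (edge at row ~291), laterally centred. I'll press 3 mm farther inward, checking force.

```bash
python3 -m jog '[[0.003,0,0.008,0,0,0,0],[0.003,0,0.014,0,0,0,0],[0.003,0,0.019,0,0,0,0],[0.003,0,0.023,0,0,0,0],[0.003,0,0.025,0,0,0,0],[0.003,0,0.025,0,0,0,0]]'
```

```text
time_s: 3.9
position: [0.4722, 0.1342, 0.0739]
tool_rot: [179.8, 0.1, 13.6]
contact_force: [-18.1, -7.4, 39.7]
width: 0.0003
gripper_force: 21.6
```

```bash
python3 -m jog '[[0,0,-0.02,0,0,0,0],[0,0,-0.045,0,0,0,0],[0,0,-0.045,0,0,0,0],[0,0,-0.045,0,0,0,0]]'
python3 - <<'E'
from h import *
np.set_printoptions(precision=4,suppress=True)
im,D=vision.read_camera("wrist"); cv2.imwrite("pics/w3.png",im); print(ctrl.read_state()["position"])
for n,z in (("mains_near",.072),("lamp_near",.084)):
    for r in vision.tip_of("wrist",n)[:2]:
        print(n,round(r["confidence"],2),np.round(r["uv"]),atz("wrist",r["uv"],z),atdepth("wrist",r["uv"],D))
for t in ([.4985,.050,.096],): print(delta(t))
E
```

```text
time_s: 4.23
position: [0.4735, 0.1348, 0.1177]
tool_rot: [180.0, -0.2, 13.6]
contact_force: [-0.3, -0.2, -0.1]
width: 0.0001
gripper_force: 0.0
[0.4727 0.1345 0.1166]
mains_near 0.87 [304. 282.] [0.4623 0.1356 0.072 ] [0.4563 0.1344 0.0578]
mains_near 0.65 [437. 100.] [0.5714 0.0944 0.072 ] [0.5735 0.0905 0.0592]
lamp_near 0.8 [476. 267.] [0.4964 0.0512 0.084 ] [0.4956 0.0494 0.0808]
[0.0059 0.0883 0.0196]
```

View pics/w3.png

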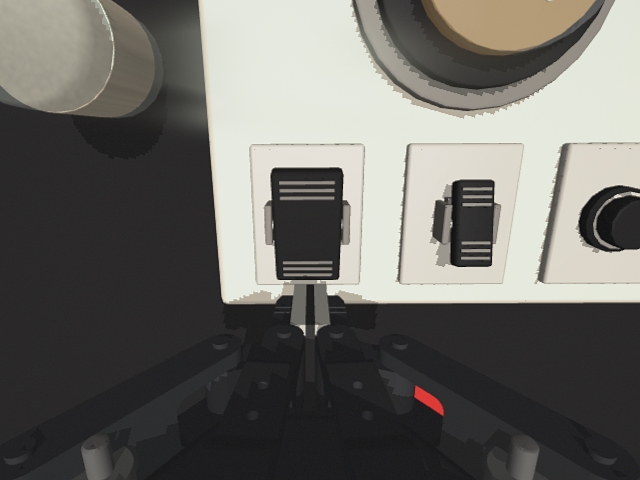

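The large rocker now looks tilted the other way (far end wider at row 170 and raised, near end low), so it is on. Small rocker's near edge is at (473,266). On to it.

```bash
python3 -m jog '[[0.006,0.0865,0,0,0,0,0],[0.006,0.0865,0,0,0,0,0],[0.006,0.0865,0,0,0,0,0],[0.006,0.0865,0.01,0,0,0,0],[0.006,0.0865,0.019,0,0,0,0],[0.006,0.0865,0.019,0,0,0,0],[0.006,0.0865,0.019,0,0,0,0]]'
python3 - <<'E'
from h import *
im,D=vision.read_camera("wrist"); cv2.imwrite("pics/w4.png",im); print(ctrl.read_state()["position"],delta([.4985,.052,.073]))
E
```

```text
time_s: 4.97
position: [0.4974, 0.0533, 0.0962]
tool_rot: [-179.9, 0.1, 13.7]
contact_force: [-0.7, 0.7, -0.0]
width: 0.0002
gripper_force: 0.0
[0.49792646 0.05319667 0.09680244] [0.00029731 0.00131217 0.0238014 ]
```

View pics/w4.png

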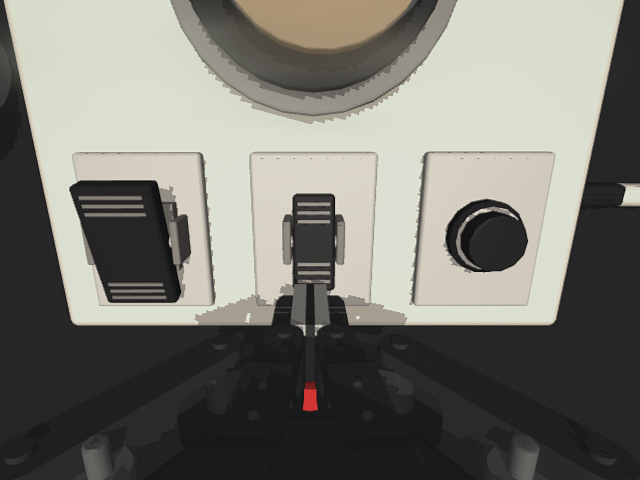

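The fingertips (310,284) are centred on the small rocker's near end (314,290), and the large rocker is clearly on. Pressing.

```bash
python3 -m jog '[[0.001,0.001,0.009,0,0,0,0],[0.001,0.001,0.014,0,0,0,0],[0.001,0.001,0.019,0,0,0,0],[0.001,0.001,0.022,0,0,0,0],[0.001,0.001,0.024,0,0,0,0],[0.001,0.001,0.024,0,0,0,0]]'
```

```text
time_s: 5.52
position: [0.4986, 0.0511, 0.0753]
tool_rot: [179.9, 0.2, 13.6]
contact_force: [-23.8, -4.0, 41.9]
width: -0.0001
gripper_force: 23.3
```

```bash
python3 -m jog '[[0,0,-0.02,0,0,0,0],[0,0,-0.06,0,0,0,0],[0,0,-0.08,0,0,0,0],[0,0,-0.08,0,0,0,0]]'
python3 - <<'E'
from h import *
np.set_printoptions(precision=4,suppress=True)
im,D=vision.read_camera("wrist"); cv2.imwrite("pics/w5.png",im); print(ctrl.read_state()["position"])
hsv=cv2.cvtColor(im,cv2.COLOR_BGR2HSV)
t=((hsv[...,0]>8)&(hsv[...,0]<22)&(hsv[...,1]>60)&(hsv[...,2]>110)).astype(np.uint8)
n,l,st,c=cv2.connectedComponentsWithStats(t)
for i in range(1,n):
    if st[i,4]>2000: print("tan",c[i],st[i],atz("wrist",c[i],.08))
for t in ([.639,.085,.13],): print(delta(t))
E
```

```text
time_s: 5.85
position: [0.5022, 0.0519, 0.1575]
tool_rot: [179.9, -0.4, 13.6]
contact_force: [1.0, 0.7, 0.2]
width: 0.0
gripper_force: 0.0
[0.5012 0.0515 0.1552]
tan [313.8889  35.1238] [  235     0   159    85 10231] [0.6213 0.0782 0.08  ]
[ 0.1418 -0.0001  0.0258]
```

View pics/w5.png

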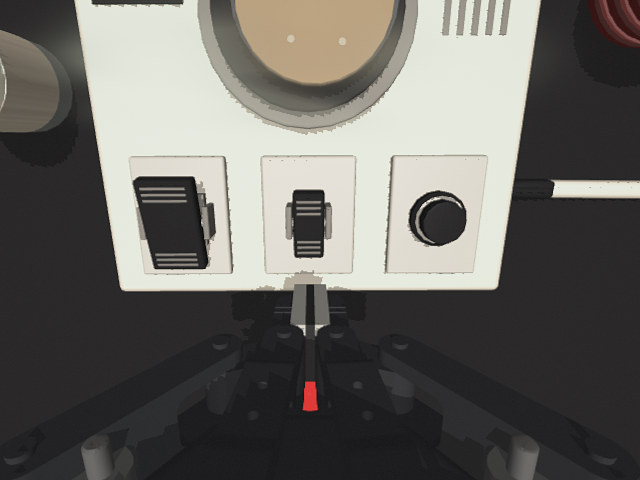

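Small rocker at (309,224); the far end looks slightly wider. I'll confirm both tilts by depth.

```bash
python3 - <<'E'
from h import *
np.set_printoptions(precision=4,suppress=True)
im,D=vision.read_camera("wrist")
for uv in ((309,195),(309,250),(165,187),(180,258)): print(uv,atdepth("wrist",uv,D))
print(delta([.639,.085,.13]))
E
```

```text
(309, 195) [0.5346 0.06   0.0828]
(309, 250) [0.4983 0.0512 0.075 ]
(165, 187) [0.5194 0.1443 0.0843]
(180, 258) [0.4725 0.1326 0.0736]
[ 0.1429 -0.0002  0.0237]
```

Both tilts come out at about +0.21 rad, so both are on. Now over the dish.

```bash
python3 -m jog '[[0.143,0,0,0,0,0,0],[0.143,0,0,0,0,0,0],[0.143,0,0,0,0,0,0],[0.143,0,0,0,0,0,0],[0.143,0,0.03,0,0,0,0],[0.143,0,0.05,0,0,0,0],[0.143,0,0.056,0,0,0,0],[0.143,0,0.056,0,0,0,0]]'
python3 - <<'E'
from h import *
np.set_printoptions(precision=4,suppress=True)
im,D=vision.read_camera("top"); cv2.imwrite("pics/t2.png",im[130:330,170:450].repeat(2,0).repeat(2,1)); print(ctrl.read_state()["position"],delta([.639,.085,.085]))
E
```

```text
time_s: 6.62
position: [0.6368, 0.0847, 0.094]
tool_rot: [-180.0, 0.3, 13.6]
contact_force: [0.6, 0.4, 0.0]
width: -0.0004
gripper_force: 0.0
[0.6379 0.0849 0.0962] [0.0011 0.0002 0.0112]
```

```bash
python3 -m jog '[[0,0,0.008,0,0,0,0],[0,0,0.011,0,0,0,0],[0,0,0.014,0,0,0,0],[0,0,0.016,0,0,0,0],[0,0,0.017,0,0,0,0],[0,0,0.017,0,0,0,0]]'
```

```text
time_s: 7.17
position: [0.639, 0.0849, 0.0808]
tool_rot: [180.0, -0.0, 13.6]
contact_force: [-1.4, -1.1, 4.9]
width: -0.0001
gripper_force: 2.2
```

```bash
python3 -m jog '[[0,0,0.0015,0,0,0,0],[0,0,0.003,0,0,0,0],[0,0,0.003,0,0,0,0],[0,0,0.003,0,0,0,0]]'
```

```text
time_s: 7.5
position: [0.6392, 0.0849, 0.08]
tool_rot: [179.9, -0.1, 13.6]
contact_force: [-9.9, -4.1, 21.8]
width: 0.0002
gripper_force: 10.9
```

At the stop (22 N, stiff). Lifting off.

```bash
python3 -m jog '[[0,0,-0.004,0,0,0,0],[0,0,-0.01,0,0,0,0],[0,0,-0.03,0,0,0,0],[0,0,-0.07,0,0,0,0],[0,0,-0.11,0,0,0,0],[0,0,-0.13,0,0,0,0],[0,0,-0.13,0,0,0,0],[0,0,-0.13,0,0,0,0]]'
python3 - <<'E'
from h import *
np.set_printoptions(precision=4,suppress=True)
im,D=vision.read_camera("scene"); cv2.imwrite("pics/s2.png",im)
a=cv2.imread("pics/scene.png"); 
print(ctrl.read_state()["position"],ctrl.read_state()["contact_force"])
d=cv2.absdiff(im,a).max(2)
for n,(x0,y0,x1,y1) in dict(bottle=(405,270,455,340),plates=(170,230,230,290),pen=(215,210,272,240),zero=(290,205,320,240)).items(): print(n,(d[y0:y1,x0:x1]>60).mean())
E
```

```text
time_s: 8.17
position: [0.6393, 0.0852, 0.2088]
tool_rot: [180.0, -0.1, 13.6]
contact_force: [0.0, 0.1, -0.6]
width: 0.0001
gripper_force: 0.0
[0.6386 0.0849 0.2071] [ 0.7934  0.3217 -0.594 ]
bottle 0.0
plates 0.0
pen 0.0
zero 0.21714285714285714
```

View pics/s2.png

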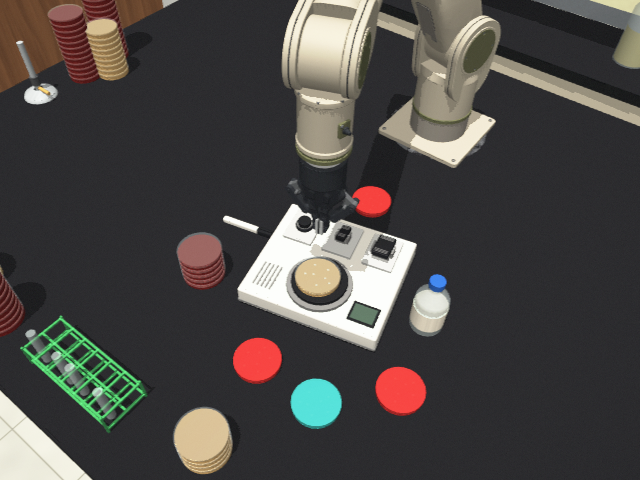

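The gripper stands clear. The dish is unmoved at (318,278), both rockers are tilted on at (343,234) and (383,246), and the bottle, plates and pen are unchanged. The difference at the zero key is only the gripper in front of it.

```bash
python3 -c "
from bench import ticket
print(ticket.close_job())"
```

```text
the job is handed in; nothing more can be done
None
```

I pressed the mains on, then the lamp, then the dish's pad down to its stop and let it go, and handed the job in at about 8 s; no verdict came back. Both rockers measured about +0.21 rad, and the dish, bottle, plates and pen were unmoved in the last picture.

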